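# Shelve a fresh jar in the free bay and reset that bay's dial

## Task

A freshly filled jar stands loose on the table and its lid is not tight, so slide it along the table, without lifting or tipping it, into the one bay of the wooden rack that is still empty, until it stands fully home against the back of the bay. Then turn that bay's dial, the one straight behind it, fully anticlockwise to its stop. Leave the other two jars and their dials alone, and do not shift the printing block, the tub or the clip.

Things in the scene. Friction and masses are not known exactly. Their poses are not given: they have to be found in the camera images.
- rack: Pale wooden jar rack fixed to the table, 242 (y) x 129 (x, -12 to +117) x 45 mm. x points into its 3 bays, y along the row. Bays: open at front (-x) and top, no floor, 62 mm wide, 14 mm walls with round noses from x = -12, back face at x = +27. Behind, a 45 mm high block with 3 dials, one straight behind each bay. Origin on the table, where a 52 mm jar's centre is when home in the middle bay.
- jar_a: The loose jar: a short round jar with a screw lid, 52 mm across, 55 mm high, 0.12 kg (varies), alone on the open table to the left of the rack. Origin at the centre of its underside, z up.
- jar_b: A round jar, 56 mm across and 63 mm high, standing in one of the bays. Origin at the centre of its underside.
- jar_d: A round jar, 56 mm across and 55 mm high, standing in another of the bays. Origin at the centre of its underside.
- stamp_a: Bystander: square printing block of wood with a raised pattern of diamonds on top, 55 x 56 x 27 mm, on the table. Origin at the centre of its underside.
- tub_white: Bystander: empty round tub, 66 mm across the rim, 50 mm high, on the table. Origin at the centre of its underside.
- clip_b: Bystander: bulldog clip with one wire loop, 70 x 32 x 19 mm with its loop, on the table. Origin at the centre of its underside.
- bay0 (a point): Bay 0 (the -y end of the row, y as the rack's): the point on the table where the centre of the 52 mm jar is when it stands against the back of the bay, 1 mm clear; axes as the rack's.
- dial0 (a joint): Dial of bay 0, turns about the vertical: 0 = at its zero stop (fully anticlockwise seen from above), grows clockwise to 1.5 rad.
- dial0_grip (a point): On the axis of dial 0, at the height to grip it; the point turns with the dial. The grip is an upright bar through the axis, 38 mm long, 14 mm thick, its top 7 mm above this point and its foot (a 40 mm disc) 23 mm below; at 0 the bar lies along the rack's x.
- dial0_tip (a point): Point near the end of the bar of dial 0, 16 mm from its axis, on the side that points to the bay when the dial is at 0.
- bay1 (a point): Bay 1 (the middle of the row, y as the rack's): the point on the table where the centre of the 52 mm jar is when it stands against the back of the bay, 1 mm clear; axes as the rack's.
- dial1 (a joint): Dial of bay 1, turns about the vertical: 0 = at its zero stop (fully anticlockwise seen from above), grows clockwise to 1.5 rad.
- dial1_grip (a point): On the axis of dial 1, at the height to grip it; the point turns with the dial. The grip is an upright bar through the axis, 38 mm long, 14 mm thick, its top 7 mm above this point and its foot (a 40 mm disc) 23 mm below; at 0 the bar lies along the rack's x.
- dial1_tip (a point): Point near the end of the bar of dial 1, 16 mm from its axis, on the side that points to the bay when the dial is at 0.
- bay2 (a point): Bay 2 (the +y end of the row, y as the rack's): the point on the table where the centre of the 52 mm jar is when it stands against the back of the bay, 1 mm clear; axes as the rack's.
- dial2 (a joint): Dial of bay 2, turns about the vertical: 0 = at its zero stop (fully anticlockwise seen from above), grows clockwise to 1.5 rad.
- dial2_grip (a point): On the axis of dial 2, at the height to grip it; the point turns with the dial. The grip is an upright bar through the axis, 38 mm long, 14 mm thick, its top 7 mm above this point and its foot (a 40 mm disc) 23 mm below; at 0 the bar lies along the rack's x.
- dial2_tip (a point): Point near the end of the bar of dial 2, 16 mm from its axis, on the side that points to the bay when the dial is at 0.

How it is judged:
By the outcome, as a careful person would: the job done as asked, in the order asked, and still so for the second after the job is handed in, with the robot touching nothing.
It also fails if it takes over 61 s, if anything falls off the work surface, if the arm or the gripper's body presses on something with over 40 N, if the wrist force passes 120 N, or if a joint passes its speed limit or range.

## Robot

A 6-joint arm with a two-finger parallel gripper is mounted at the origin on a cart in front of the work surface, level with it; the furniture and walls round the work are solid. World frame = base frame: x ahead of the robot, y to its left, z up, the work surface at z = 0. Lengths are in m, angles in rad, forces in N, time in s.
With the tool pointing down it reaches from about 0.375 to 0.9 m from the base axis. Payload 3.1 kg.
Tool frame: the origin (TCP) lies midway between the tips of the shut fingers; the grasp point (between the pads) lies 19 mm behind it; z points along the fingers, y is the line along which they close (so a half turn about z gives the same grasp; the last joint's range is limited). The gripper opens to 87 mm and grips with 3 to 60 N. Pads are 19 mm wide; open, the fingers measure 117 mm over their backs; the gripper's body (75 mm by 190 mm) begins 51 mm behind the grasp point.
Start: joints at [1.02, 0.527, 1.433, -0, 1.181, -0.178], TCP at [0.227, 0.582, 0.223] pointing down, gripper open.
Joint ranges: [-3.08, 3.08], [-0.75, 2.2], [0.22, 2.44], [-1.43, 4.57], [0, 2.65], [-2.85, 2.85]. Speed limits (rad/s): [2.79, 2.79, 3.14, 3.14, 3.14, 3.14].

## Interface

Orientations are given as [roll, pitch, yaw] about the fixed x, y, z axes, in that order (R = Rz(yaw) Ry(pitch) Rx(roll)).
In Python, from rig import arm, eyes, sign_off gives the robot as it stands. The module is installed in compiled form; this text tells all that it offers.
- The arm moves only by the tool move_arm, never from a script. Its argument "moves" is a list of rows, each a list of 3 entries, a list of its own where there are three numbers: the opening, from 0 (shut) to 1 (fully open), then the shift along the tool's x, y, z in mm, then the turn, a rotation vector about the tool's x, y, z in degrees. A call has exactly 5 rows; each row shifts and turns the commanded pose from where the row before left it, along the tool's axes as they then stand; what a row does not reach is not made up. A row lasts 1/8 s, in which the tool goes at most 62.5 mm and 10.7 degrees, less where a joint would pass 70% of its speed; a pose out of reach is approached as far as the arm can. A call is refused whole if a number of a shift passes 62.5 or a number of a turn 10.7, either way. A call with a gripper value outside its range is refused whole. The fingers move at their own pace and stop on an object; the grip force is fixed at half the most. Time passes only in rows, so rows that do not move let the fingers close, or fill a call up. It gives the time, the measured TCP pose, the force, the opening and the grip force at its end, in the units of the state.
- arm.get_obs(): the state, without advancing time (a new reading comes with each control period).
- eyes.read_camera(name): name is "scene" or "top" or "wrist"; returns the picture (400x640x3 uint8, red, green, blue); there is no depth.
- eyes.camera_params(name): a dict with "camera_matrix" (3x3 intrinsics, pixels), "k1" (the pictures are not rectified: a ray, as slopes to the right and down, at radius r is drawn at 1 + k1 r^2 times it, then the intrinsics apply), "position" and "orientation" of the camera in the world. Camera axes: x right, y down, z forward; pixel columns grow to the right and rows downward; lengths in m; the calibration is good to about 2 mm. A picture is of the moment at which its call begins: read the wrist's pose just before it. camera_params takes no time and is no camera call; for the wrist camera it gives the pose at the moment of the call.
- sign_off(): hands the job in; it is judged then, once.
The state is a dict: "time": time; "joint_pos": joint angles; "joint_vel": joint speeds; "joint_torque": joint torques, N m; "ee_pos": TCP position; "orientation": TCP orientation; "force": force on the tool from outside, world axes, zero at the start; "torque": the same for the moment, N m; "width": finger opening in m; "gripper_force": force on a finger pad.
Only numpy, scipy, OpenCV 4.12 (cv2) and the standard library are available. Lean on these libraries where they do the work, as an engineer would, in place of code of your own. Each camera call takes 0.05 s, during which the arm holds its last target. There are 200 camera calls.

## Working session

There is one attempt and no reset: what is moved stays moved. The work goes in short steps, Python scripts to look and compute and a tool call to move; the robot and the scene stay as the last step left them, time stands still between calls to the robot, and variables do not carry over. Pictures are saved under pics/ and viewed, at most 10 in all, crops included, and the job is handed in when it is done.

Besides the shell and the picture viewer there is one more tool, called after ">>>" as name(argument=value, ...) on one line, values as JSON. move_arm: Moves the arm, as the interface text tells. Its arguments: {"type":"object","properties":{"moves":{"type":"array"}},"required":["moves"]}

```bash
mkdir -p pics; cat > h.py <<'E'
import numpy as np, cv2
from rig import arm, eyes
from scipy.spatial.transform import Rotation as R
def snap(n,f=None):
    p=eyes.camera_params(n); im=eyes.read_camera(n)
    if f: cv2.imwrite('pics/'+f+'.png',im[:,:,::-1])
    return im,p
def Rm(p):
    o=np.array(p['orientation'],float)
    return o if o.shape==(3,3) else R.from_euler('xyz',o).as_matrix()
def ray(p,uv):
    K=np.array(p['camera_matrix']); d=np.array([(uv[0]-K[0,2])/K[0,0],(uv[1]-K[1,2])/K[1,1]])
    s=d.copy()
    for _ in range(30): s=d/(1+p['k1']*(s@s))
    return np.array(p['position']),Rm(p)@np.r_[s,1]
def onz(p,uv,z):
    o,d=ray(p,uv); return o+d*(z-o[2])/d[2]
def proj(p,X):
    K=np.array(p['camera_matrix']); c=Rm(p).T@(np.array(X)-p['position']); s=c[:2]/c[2]; s=s*(1+p['k1']*(s@s))
    return K[:2,:2]@s+K[:2,2]
def tri(*a):
    A=0;b=0
    for p,uv in a:
        o,d=ray(p,uv); d=d/np.linalg.norm(d); M=np.eye(3)-np.outer(d,d); A=A+M; b=b+M@o
    return np.linalg.solve(A,b)
E
python3 - <<'E'
from h import *
import pickle
for n in('top','scene'):
    im,p=snap(n,n+'0'); pickle.dump((im,p),open(n+'.pkl','wb')); print(n,p)
print(arm.get_obs())
E
```

```text
top {'camera_matrix': array([[489.22999798,   0.        , 329.45248373],
       [  0.        , 489.22999798, 189.44502312],
       [  0.        ,   0.        ,   1.        ]]), 'k1': 0.05209300730636018, 'position': array([0.26912641, 0.02071222, 1.49207359]), 'orientation': array([-2.92512227, -0.00393415, -1.48391325])}
scene {'camera_matrix': array([[381.16323912,   0.        , 318.34136474],
       [  0.        , 381.16323912, 201.72649192],
       [  0.        ,   0.        ,   1.        ]]), 'k1': -0.09216897585531268, 'position': array([ 0.0050214 , -0.54759469,  0.96788973]), 'orientation': array([-2.39513129,  0.02006644, -0.80197752])}
{'time': 0.1, 'joint_pos': array([ 1.02050603e+00,  5.28382118e-01,  1.43375082e+00, -3.38044016e-06,
        1.18141511e+00, -1.78479930e-01]), 'joint_vel': array([-2.01054299e-04, -1.21975727e-03, -3.25804818e-03,  1.80465321e-03,
        9.89916331e-05,  9.91618550e-04]), 'joint_torque': array([-3.60052099e-04, -4.40982378e+01, -1.77147746e+01,  6.34287670e-02,
        5.34261460e-02, -4.73513376e-05]), 'ee_pos': array([0.22667962, 0.58174487, 0.22167145]), 'orientation': array([-3.13966777e+00, -3.44072054e-04,  2.76978324e+00]), 'force': array([-0.32388584, -0.83734603,  0.47918909]), 'torque': array([ 0.06242712, -0.025796  , -0.0017692 ]), 'gripper_force': 0.0, 'width': 0.08695586924090543}
```

View pics/top0.png

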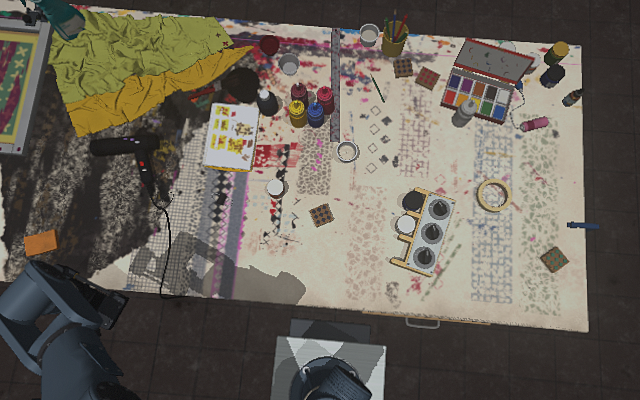

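View pics/scene0.png

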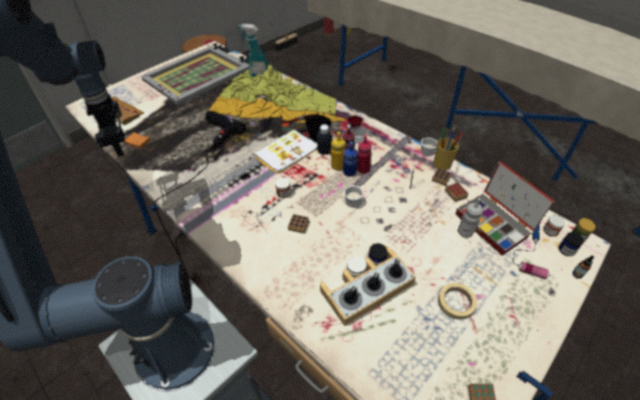

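Top view: the rack sits around (420,230), its bays opening left. There is a black jar at (412,200) and a white jar at (405,225), and the lowest bay, near (400,255), is empty. The loose white jar is at (276,187), the printing block at (320,214) and the tub at (347,151). The scene view agrees with this. I'll enlarge both next.

```bash
python3 - <<'E'
from h import *
import pickle
im,p=pickle.load(open('top.pkl','rb')); 
cv2.imwrite('pics/topc.png',cv2.resize(im[130:290,250:460,::-1],None,fx=3.75,fy=3.75,interpolation=cv2.INTER_CUBIC))
im,p=pickle.load(open('scene.pkl','rb')); 
cv2.imwrite('pics/scc.png',cv2.resize(im[165:325,265:425,::-1],None,fx=3.75,fy=3.75,interpolation=cv2.INTER_CUBIC))
E
```

```text
(no output)
```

View pics/topc.png

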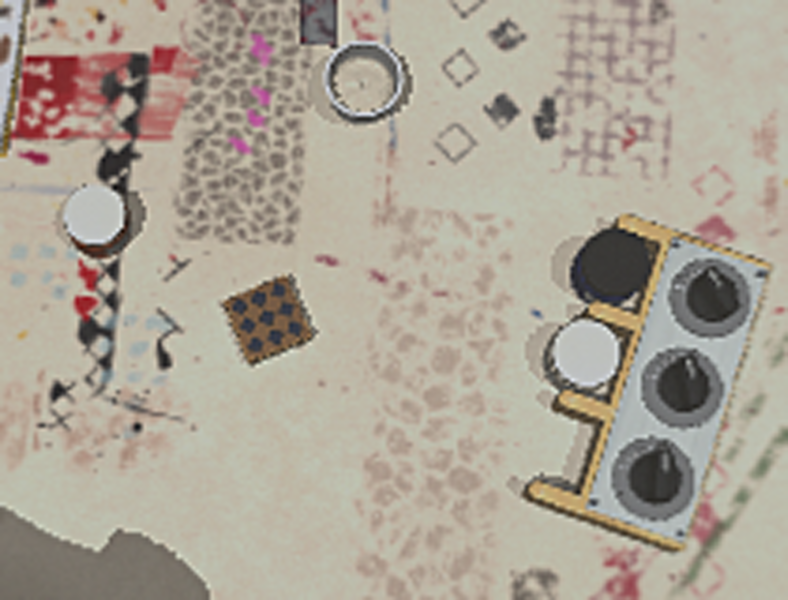

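View pics/scc.png

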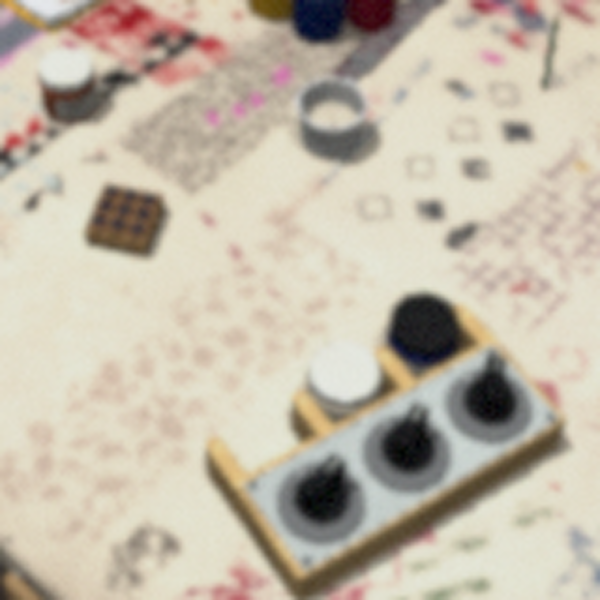

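The enlarged views confirm bay 0, the bottom one, as the empty bay. Its dial's pointer faces up, so it is turned far clockwise. The block sits between the jar and that bay. Next I'll measure these positions.

```bash
python3 - <<'E'
from h import *
import pickle
T,pt=pickle.load(open('top.pkl','rb')); S,ps=pickle.load(open('scene.pkl','rb'))
def white(im,x0,y0,x1,y1,t):
    m=np.zeros(im.shape[:2],np.uint8); s=im[y0:y1,x0:x1]; h=cv2.cvtColor(s,cv2.COLOR_RGB2HSV)
    m[y0:y1,x0:x1]=((h[...,1]<28)&(h[...,2]>t))*255
    c=max(cv2.findContours(m,0,2)[0],key=cv2.contourArea); e=cv2.fitEllipse(c); return e
print(T[187,275],S[183,283],T[165,300])
et=white(T,262,172,292,205,170); es=white(S,272,172,296,192,170); print(et,es)
print('lid',tri((pt,et[0]),(ps,es[0])), onz(pt,et[0],.055))
# plate/rack points, crop coords
t=lambda u,v:(250+u/3.75-.37,130+v/3.75-.37); s=lambda u,v:(265+u/3.75-.37,165+v/3.75-.37)
for n,a,b in [('rackBR',(772,266),(562,425)),('rackBL',(680,550),(303,590)),('nose0',(530,488),(213,447)),('d0',(653,477),(322,497)),('d2',(710,295),(488,405)),('stamp',(270,319),(125,218)),('tub',(364,80),(333,100))]:
    print(n,tri((pt,t(*a)),(ps,s(*b))).round(4), onz(pt,t(*a),.045).round(4), onz(ps,s(*b),.045).round(4))
for a in [(222,300),(292,275),(317,330),(252,365)]: print('stampc',onz(pt,t(*a),.027).round(4))
E
```

```text
[189 191 189] [227 229 220] [172 161 147]
((274.7229309082031, 186.6866912841797), (15.211416244506836, 15.380724906921387), 61.206974029541016) ((281.8249816894531, 181.86415100097656), (10.437662124633789, 14.997579574584961), 85.51408386230469)
lid [0.577963   0.20662376 0.05865303] [0.57849905 0.20723782 0.055     ]
rackBR [ 0.5857 -0.3381  0.0392] [ 0.5858 -0.3378  0.045 ] [ 0.5806 -0.3385  0.045 ]
rackBL [ 0.3571 -0.2782  0.0258] [ 0.355  -0.2737  0.045 ] [ 0.3508 -0.2842  0.045 ]
nose0 [ 0.3936 -0.1569  0.0346] [ 0.3922 -0.1553  0.045 ] [ 0.3898 -0.1615  0.045 ]
d0 [ 0.4091 -0.2493  0.0538] [ 0.4093 -0.2505  0.045 ] [ 0.4136 -0.2468  0.045 ]
d2 [ 0.5567 -0.2884  0.0469] [ 0.5578 -0.2894  0.045 ] [ 0.5571 -0.2875  0.045 ]
stamp [0.5115 0.0601 0.019 ] [0.5075 0.0593 0.045 ] [0.4974 0.0436 0.045 ]
tub [ 7.10e-01 -6.00e-04  5.73e-02] [7.123e-01 3.000e-04 4.500e-02] [0.7212 0.006  0.045 ]
stampc [0.5226 0.0999 0.027 ]
stampc [0.5481 0.0452 0.027 ]
stampc [0.5048 0.0211 0.027 ]
stampc [0.4719 0.0708 0.027 ]
```

```bash
cat >> h.py <<'E'
def plan(x,y,z,yaw,n):
    "rows of tool-frame steps from the measured pose to target, n rows, tool down"
    o=arm.get_obs(); R0=R.from_euler('xyz',o['orientation']); p=np.array(o['ee_pos'])
    R1=R.from_euler('xyz',[np.pi,0,np.deg2rad(yaw)]); rv=(R0.inv()*R1).as_rotvec()/n
    st=(np.array([x,y,z])-p)/n; Rc=R0
    print('at',p.round(4),np.rad2deg(o['orientation']).round(1),'F',np.round(o['force'],1),'w',round(o['width'],4),'t',round(o['time'],2))
    for i in range(n):
        print((Rc.inv().apply(st)*1000).round(1).tolist(),np.rad2deg(rv).round(2).tolist()); Rc=Rc*R.from_rotvec(rv)
E
python3 -c "
from h import *
plan(.45,-.12,.27,75,15)"
```

```text
at [0.2267 0.5817 0.2217] [-179.9   -0.   158.7] F [-0.3 -0.8  0.5] w 0.087 t 0.1
[-30.9, -38.2, -3.2] [-0.01, 0.0, 5.58]
[-34.4, -35.0, -3.2] [-0.01, 0.0, 5.58]
[-37.7, -31.5, -3.2] [-0.01, 0.0, 5.58]
[-40.6, -27.7, -3.2] [-0.01, 0.0, 5.58]
[-43.1, -23.6, -3.2] [-0.01, 0.0, 5.58]
[-45.1, -19.3, -3.2] [-0.01, 0.0, 5.58]
[-46.8, -14.8, -3.2] [-0.01, 0.0, 5.58]
[-48.0, -10.2, -3.2] [-0.01, 0.0, 5.58]
[-48.8, -5.5, -3.2] [-0.01, 0.0, 5.58]
[-49.1, -0.7, -3.2] [-0.01, 0.0, 5.58]
[-48.9, 4.1, -3.2] [-0.01, 0.0, 5.58]
[-48.3, 8.8, -3.2] [-0.01, 0.0, 5.58]
[-47.2, 13.5, -3.2] [-0.01, 0.0, 5.58]
[-45.7, 18.0, -3.2] [-0.01, 0.0, 5.58]
[-43.7, 22.3, -3.2] [-0.01, 0.0, 5.58]
```

>>> move_arm(moves=[[1,[-31,-38,-3],[0,0,5.6]],[1,[-34,-35,-3],[0,0,5.6]],[1,[-38,-32,-3],[0,0,5.6]],[1,[-41,-28,-3],[0,0,5.6]],[1,[-43,-24,-3],[0,0,5.6]]])

```text
time: 0.72
ee_pos: [0.301, 0.3456, 0.2374]
orientation: [-3.141, 0.0, 2.278]
force: [0.8, -1.1, 0.1]
width: 0.0871
gripper_force: 0.0
```

>>> move_arm(moves=[[1,[-45,-19,-3],[0,0,5.6]],[1,[-47,-15,-3],[0,0,5.6]],[1,[-48,-10,-3],[0,0,5.6]],[1,[-49,-6,-3],[0,0,5.6]],[1,[-49,-1,-3],[0,0,5.6]]])

```text
time: 1.35
ee_pos: [0.3744, 0.1114, 0.2526]
orientation: [3.142, -0.0, 1.789]
force: [0.9, -0.4, 0.8]
width: 0.0866
gripper_force: 0.0
```

>>> move_arm(moves=[[1,[-49,4,-3],[0,0,5.6]],[1,[-48,9,-3],[0,0,5.6]],[1,[-47,13,-3],[0,0,5.6]],[1,[-46,18,-3],[0,0,5.6]],[1,[-44,22,-3],[0,0,5.6]]])

```text
time: 1.98
ee_pos: [0.4471, -0.123, 0.2674]
orientation: [-3.141, -0.0, 1.3]
force: [1.3, 0.3, 0.1]
width: 0.0869
gripper_force: 0.0
```

```bash
python3 - <<'E'
from h import *
import pickle
plan(.45,-.12,.27,75,1)
im,p=snap('wrist','w1'); pickle.dump((im,p),open('w1.pkl','wb')); print(p)
E
```

```text
at [ 0.4471 -0.123   0.2674] [-180.    -0.    74.5] F [1.3 0.3 0.1] w 0.0869 t 1.98
[3.7, 2.0, -2.6] [-0.02, -0.02, -0.52]
{'camera_matrix': array([[305.76969598,   0.        , 321.5178646 ],
       [  0.        , 305.76969598, 200.62516766],
       [  0.        ,   0.        ,   1.        ]]), 'k1': -0.04014032605671656, 'position': array([ 0.46785558, -0.04873008,  0.42985365]), 'orientation': array([ 2.85897636e+00,  5.73554078e-04, -2.71409592e-01])}
```

View pics/w1.png

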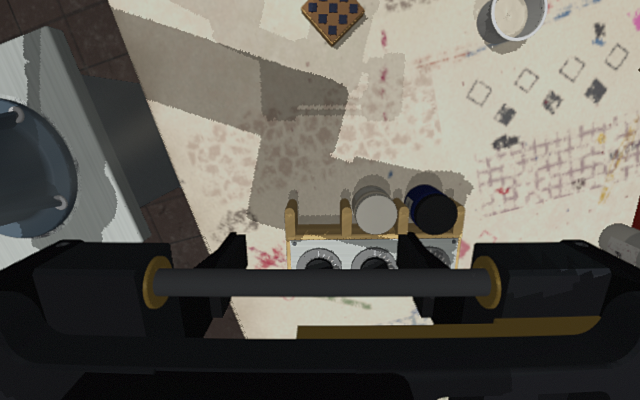

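The wrist view shows the bay noses at about (292,205), (346,207) and (403,207), with bay 0 empty on the left. The gripper half-hides the dials, so I'll step back over the rack for a second view.

>>> move_arm(moves=[[1,[-22,0,0],[0,0,-0.5]],[1,[-22,0,0],[0,0,0]],[1,[-22,0,0],[0,0,0]],[1,[-22,0,0],[0,0,0]],[1,[-22,0,0],[0,0,0]]])

```text
time: 2.65
ee_pos: [0.4182, -0.228, 0.2672]
orientation: [-3.141, -0.0, 1.313]
force: [0.0, -1.2, 0.5]
width: 0.087
gripper_force: 0.0
```

```bash
python3 - <<'E'
from h import *
import pickle
arm.get_obs()
im,p=snap('wrist','w2'); pickle.dump((im,p),open('w2.pkl','wb')); print(p['position'],arm.get_obs()['joint_vel'])
a=pickle.load(open('w1.pkl','rb'))[0]
c=lambda i,y0,y1,x0,x1:cv2.resize(i[y0:y1,x0:x1,::-1],None,fx=4,fy=4,interpolation=cv2.INTER_CUBIC)
cv2.imwrite('pics/w2c.png',np.vstack([c(im,100,250,270,470)]))
cv2.imwrite('pics/w1c.png',c(a,130,270,270,470))
E
```

```text
[ 0.4381622  -0.15350466  0.42964942] [ 0.03353529 -0.0049994   0.00058533  0.02789153 -0.00208198  0.06981712]
```

View pics/w2c.png

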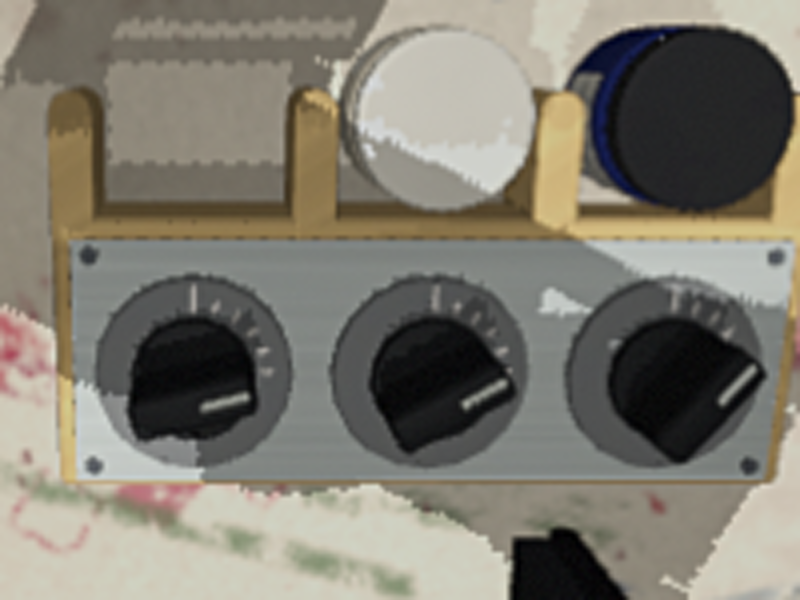

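View pics/w1c.png

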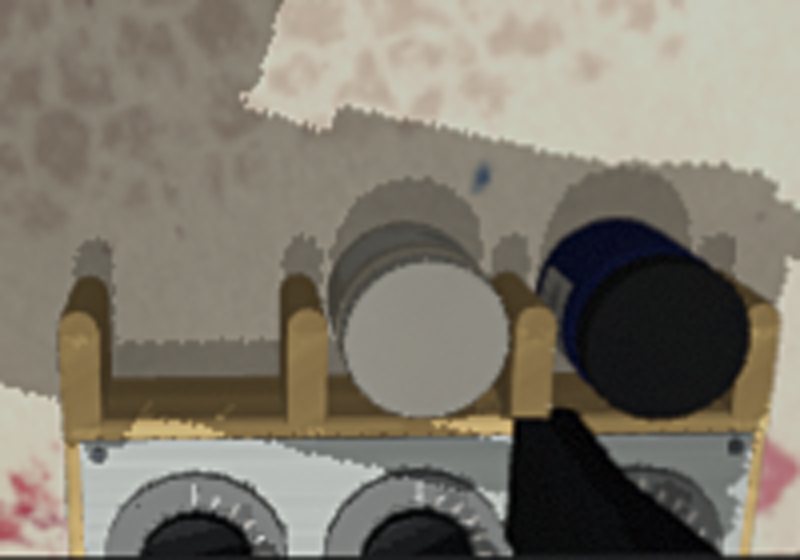

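Second view: dial 0's disc is centred at crop (195,370) and its pointer line runs (200,408) to (248,398), roughly 80° clockwise of its zero mark. Bay 0 lies between the noses at crop (74,95) and (315,95).

```bash
python3 - <<'E'
from h import *
import pickle
p1=pickle.load(open('w1.pkl','rb'))[1]; p2=pickle.load(open('w2.pkl','rb'))[1]
pt=pickle.load(open('top.pkl','rb'))[1]
f=lambda u,v,y0:(270+u/4-.375,y0+v/4-.375)
a=tri((p1,f(97,453,130)),(p2,f(88,255,100))); b=tri((p1,f(736,445,130)),(p2,f(776,257,100))); print('screws',a,b)
h=.045
q=lambda u,v,z=h:onz(p2,f(u,v,100),z)
y=q(776,257)-q(88,255); yw=np.arctan2(y[1],y[0]); y2=q(750,466)-q(94,466); yw2=np.arctan2(y2[1],y2[0]);print('y yaw',np.rad2deg([yw,yw2]),np.linalg.norm(y))
ey=np.array([np.cos(yw),np.sin(yw),0]); ex=np.array([ey[1],-ey[0],0])
P={'front screw L':q(88,255),'back L':q(94,466),'disc0':q(195,371,.047),'disc1':q(429,371,.047),'disc2':q(663,371,.047),'noseL':q(74,88),'noseM':q(315,88),'noseR':q(560,90),'edgeback':q(400,481),
 'noseL w1':onz(p1,f(82,310,130),h),'noseM w1':onz(p1,f(308,310,130),h)}
o=P['disc0']
for k,v in P.items(): print(k,v.round(4),'rel disc0 x,y',((v-o)@ex).round(4),((v-o)@ey).round(4))
m0,m1=q(200,408,.075),q(248,398,.075); d=m1-m0
print('ptr yaw',np.rad2deg(np.arctan2(d@ey,-(d@ex))), 'noseL/R height', tri((p1,f(82,310,130)),(p2,f(74,94,100))))
plan(.578,.207,.25,75,9)
E
```

```text
screws [ 0.38517213 -0.20419769  0.044917  ] [ 0.59716506 -0.26047469  0.0450031 ]
y yaw [-14.87116581 -14.84337785] 0.2193040782976555
front screw L [ 0.3852 -0.2042  0.045 ] rel disc0 x,y -0.0374 -0.0338
back L [ 0.3673 -0.2725  0.045 ] rel disc0 x,y 0.0332 -0.0337
disc0 [ 0.4083 -0.249   0.047 ] rel disc0 x,y 0.0 0.0
disc1 [ 0.4815 -0.2684  0.047 ] rel disc0 x,y -0.0001 0.0757
disc2 [ 0.5553 -0.2878  0.047 ] rel disc0 x,y -0.0002 0.1521
noseL [ 0.3955 -0.1537  0.045 ] rel disc0 x,y -0.0888 -0.0368
noseM [ 0.4667 -0.1726  0.045 ] rel disc0 x,y -0.0889 0.0368
noseR [ 0.5393 -0.1921  0.045 ] rel disc0 x,y -0.0886 0.112
edgeback [ 0.4645 -0.3037  0.045 ] rel disc0 x,y 0.0384 0.0684
noseL w1 [ 0.3954 -0.1538  0.045 ] rel disc0 x,y -0.0887 -0.0369
noseM w1 [ 0.4672 -0.1738  0.045 ] rel disc0 x,y -0.0878 0.0376
ptr yaw 77.68528935447817 noseL/R height [ 0.39430807 -0.15546618  0.03909228]
at [ 0.4182 -0.2307  0.2673] [1.80e+02 1.00e-01 7.51e+01] F [-0.3 -2.2  0.1] w 0.0874 t 2.7
[51.6, 4.7, 1.8] [0.0, 0.01, 0.02]
[51.6, 4.7, 1.8] [0.0, 0.01, 0.02]
[51.6, 4.7, 1.8] [0.0, 0.01, 0.02]
[51.6, 4.6, 1.8] [0.0, 0.01, 0.02]
[51.6, 4.6, 1.9] [0.0, 0.01, 0.02]
[51.6, 4.6, 1.9] [0.0, 0.01, 0.02]
[51.6, 4.6, 1.9] [0.0, 0.01, 0.02]
[51.6, 4.6, 1.9] [0.0, 0.01, 0.02]
[51.6, 4.6, 1.9] [0.0, 0.01, 0.02]
```

>>> move_arm(moves=[[1,[52,5,2],[0,0,0]],[1,[52,5,2],[0,0,0]],[1,[52,5,2],[0,0,0]],[1,[52,5,2],[0,0,0]],[1,[52,4,2],[0,0,0]]])

```text
time: 3.32
ee_pos: [0.5084, 0.0198, 0.2573]
orientation: [-3.141, -0.0, 1.313]
force: [0.4, -0.5, 0.3]
width: 0.0873
gripper_force: 0.0
```

>>> move_arm(moves=[[1,[51,5,2],[0,0,0]],[1,[51,4,2],[0,0,0]],[1,[40,4,2],[0,0,0]],[1,[14,4,2],[0,0,0]],[1,[0,0,0],[0,0,0]]])

```text
time: 3.95
ee_pos: [0.5643, 0.1644, 0.2489]
orientation: [-3.141, 0.001, 1.314]
force: [0.1, -1.0, 0.2]
width: 0.087
gripper_force: 0.0
```

```bash
python3 - <<'E'
from h import *
import pickle
T,pt=pickle.load(open('top.pkl','rb')); et=(274.72,186.69)
im,p=snap('wrist','w3')
g=proj(p,[.578,.207,.055]); print('guess px',g)
x0,y0=int(g[0])-45,int(g[1])-45
s=im[y0:y0+90,x0:x0+90]; h=cv2.cvtColor(s,cv2.COLOR_RGB2HSV)
print(im[int(g[1]),int(g[0])])
m=((h[...,1]<22)&(h[...,2]>150)).astype(np.uint8)*255; m=cv2.morphologyEx(m,cv2.MORPH_OPEN,np.ones((5,5)))
for c in cv2.findContours(m,0,2)[0]:
    if cv2.contourArea(c)<300: continue
    e=cv2.fitEllipse(cv2.convexHull(c)); u=(e[0][0]+x0,e[0][1]+y0); print(u,e[1],cv2.contourArea(c),tri((p,u),(pt,et)),onz(p,u,.055))
cv2.imwrite('pics/w3c.png',np.hstack([cv2.resize(s[...,::-1],None,fx=4,fy=4),cv2.resize(cv2.cvtColor(m,8),None,fx=4,fy=4)]))
plan(.578,.207,.1,75.1,5)
E
```

```text
guess px [323.82050451 141.0918473 ]
[187 189 187]
(324.7158966064453, 139.3539695739746) (42.0926628112793, 43.244598388671875) 1368.5 [0.57953509 0.20806513 0.04960175] [0.57949286 0.20864775 0.055     ]
at [0.564  0.1635 0.2491] [-1.799e+02  1.000e-01  7.520e+01] F [ 0.3 -0.7  0.1] w 0.0866 t 4.0
[9.2, 0.5, 29.8] [-0.01, 0.01, 0.02]
[9.2, 0.5, 29.8] [-0.01, 0.01, 0.02]
[9.2, 0.5, 29.8] [-0.01, 0.01, 0.02]
[9.1, 0.5, 29.8] [-0.01, 0.01, 0.02]
[9.1, 0.5, 29.8] [-0.01, 0.01, 0.02]
```

View pics/w3c.png

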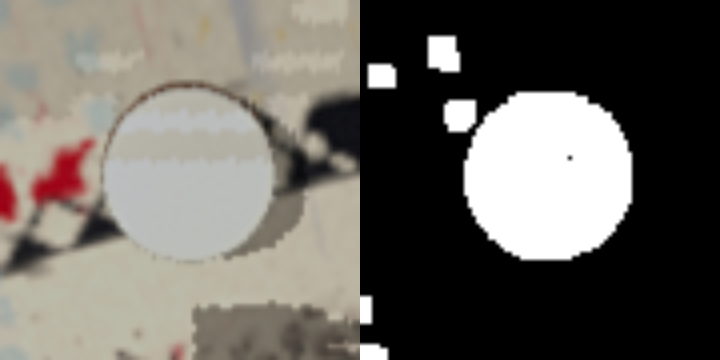

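The jar's lid centre is at about (.579,.208), the height checks out, and the mask is clean. Moving over it and down.

>>> move_arm(moves=[[1,[24,2,25],[0,0,0]],[1,[23,1,25],[0,0,0]],[1,[0,0,40],[0,0,0]],[1,[0,0,40],[0,0,0]],[1,[0,0,30],[0,0,0]]])

```text
time: 4.62
ee_pos: [0.5786, 0.2066, 0.0881]
orientation: [-3.14, 0.001, 1.31]
force: [0.1, 0.6, -0.1]
width: 0.0871
gripper_force: 0.0
```

>>> move_arm(moves=[[1,[0,0,30],[0,0,0]],[1,[0,0,20],[0,0,0]],[1,[0,0,14],[0,0,0]],[1,[0,0,5],[0,0,0]],[1,[0,0,0],[0,0,0]]])

```text
time: 5.25
ee_pos: [0.5798, 0.2082, 0.0209]
orientation: [3.141, -0.0, 1.312]
force: [1.1, -0.1, -0.2]
width: 0.0872
gripper_force: 0.0
```

>>> move_arm(moves=[[0.6,[0,0,3],[0,0,0]],[0.6,[0,0,0],[0,0,0]],[0.55,[0,0,0],[0,0,0]],[0.55,[0,0,0],[0,0,0]],[0.5,[0,0,0],[0,0,0]]])

```text
time: 5.88
ee_pos: [0.5796, 0.2087, 0.0177]
orientation: [3.141, -0.0, 1.313]
force: [-0.3, -0.3, 0.5]
width: 0.0513
gripper_force: 30.0
```

The jar is gripped (51 mm, 30 N) without being lifted. Sliding it through the gap between block and tub.

>>> move_arm(moves=[[0.5,[-10,8,0],[0,0,0]],[0.5,[-20,16,0],[0,0,0]],[0.5,[-24,19,0],[0,0,0]],[0.5,[-24,19,0],[0,0,0]],[0.5,[-22,18,0],[0,0,0]]])

```text
time: 6.5
ee_pos: [0.6318, 0.09, 0.0177]
orientation: [-3.141, -0.0, 1.312]
force: [-1.0, 1.3, 1.5]
width: 0.0514
gripper_force: 30.0
```

>>> move_arm(moves=[[0.5,[-30,0,0],[0,0,0]],[0.5,[-35,0,0],[0,0,0]],[0.5,[-35,0,0],[0,0,0]],[0.5,[-35,0,0],[0,0,0]],[0.5,[-30,0,0],[0,0,0]]])

```text
time: 7.12
ee_pos: [0.5893, -0.0701, 0.0177]
orientation: [3.141, -0.0, 1.311]
force: [1.6, 0.2, 1.3]
width: 0.0512
gripper_force: 30.0
```

```bash
cat >> h.py <<'E'
def st(b=(.4281,-.1746),yw=75.13):
    o=arm.get_obs(); a=np.deg2rad(yw); d=np.array(o['ee_pos'][:2])-b; e=np.array([np.cos(a),np.sin(a)])
    print('s,t mm',(d@e*1000).round(1),(d@[e[1],-e[0]]*1000).round(1),'z',round(o['ee_pos'][2]*1000,1),'rpy',np.rad2deg(o['orientation']).round(2),'F s,t,z',(np.array(o['force'][:2])@e).round(1),(np.array(o['force'][:2])@[e[1],-e[0]]).round(1),round(o['force'][2],1),'tz',round(o['torque'][2],2),'w',round(o['width']*1000,1),'time',round(o['time'],2))
E
python3 -c "
from h import *
st()"
```

```text
s,t mm 142.4 128.9 z 17.7 rpy [179.95  -0.    75.14] F s,t,z 0.6 1.5 1.3 tz -0.05 w 51.2 time 7.12
```

>>> move_arm(moves=[[0.5,[-12,-18,0],[0,0,0]],[0.5,[-12,-30,0],[0,0,0]],[0.5,[-8,-32,0],[0,0,0]],[0.5,[-5,-30,0],[0,0,0]],[0.5,[-3,-19,0],[0,0,0]]])

```text
time: 7.75
ee_pos: [0.4532, -0.0745, 0.0177]
orientation: [3.141, 0.0, 1.312]
force: [0.2, 0.1, -2.3]
width: 0.0515
gripper_force: 30.0
```

>>> move_arm(moves=[[0.5,[-10,0,0],[0,0,0]],[0.5,[-10,0,0],[0,0,0]],[0.5,[-10,0,0],[0,0,0]],[0.5,[-5,0,0],[0,0,0]],[0.5,[0,0,0],[0,0,0]]])

```text
time: 8.38
ee_pos: [0.4462, -0.109, 0.0177]
orientation: [3.14, 0.001, 1.313]
force: [0.4, -1.8, 3.2]
width: 0.0512
gripper_force: 30.0
```

```bash
python3 - <<'E'
from h import *
st()
im,p=snap('wrist','w4')
T,pt=snap('top','t4')
for n,i,q in(('w',im,p),('t',T,pt)):
    g=proj(q,[.445,-.11,.045]); x,y=map(int,g); print(n,g)
x,y=map(int,proj(pt,[.445,-.15,.045])); 
a=cv2.resize(T[y-50:y+50,x-65:x+65,::-1],None,fx=6,fy=6,interpolation=cv2.INTER_CUBIC); cv2.imwrite('pics/t4c.png',a)
E
```

```text
s,t mm 68.1 0.6 z 17.7 rpy [1.7988e+02 7.0000e-02 7.5210e+01] F s,t,z -1.7 0.9 3.2 tz 0.05 w 51.2 time 8.38
w [319.72789707 276.46431193]
t [376.69697964 240.44061779]
```

View pics/t4c.png

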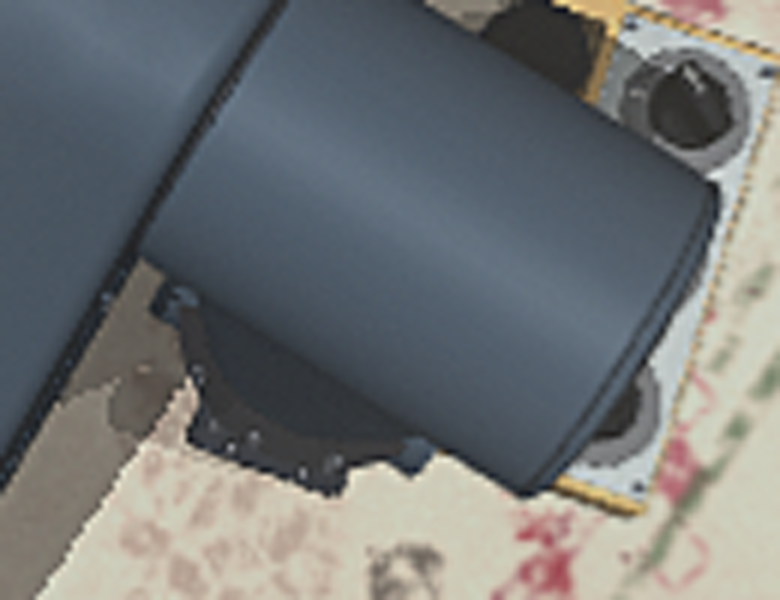

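The arm hides the jar in the top view, so I'll rely on the measured geometry: s = 68 mm short of home, t = 0.6 mm off the bay's line. Advancing into the bay mouth.

>>> move_arm(moves=[[0.5,[-8,-0.5,0],[0,0,0]],[0.5,[-8,0,0],[0,0,0]],[0.5,[-8,0,0],[0,0,0]],[0.5,[-8,0,0],[0,0,0]],[0.5,[0,0,0],[0,0,0]]])

```text
time: 9.1
ee_pos: [0.4354, -0.1381, 0.0177]
orientation: [-3.139, -0.001, 1.313]
force: [-1.6, 0.5, 5.9]
width: 0.0517
gripper_force: 30.0
```

```bash
python3 -c "
from h import *
st()"
```

```text
s,t mm 37.1 -2.3 z 17.7 rpy [-1.7987e+02 -3.0000e-02  7.5200e+01] F s,t,z 0.0 -1.7 5.9 tz -0.05 w 51.7 time 9.1
```

>>> move_arm(moves=[[0.5,[0,0,0],[0,0,0]],[0.5,[0,0,0],[0,0,0]],[0.5,[0,0,0],[0,0,0]],[0.5,[0,0,0],[0,0,0]],[0.5,[0,0,0],[0,0,0]]])

```text
time: 9.72
ee_pos: [0.4354, -0.1381, 0.0177]
orientation: [-3.139, -0.0, 1.313]
force: [-2.6, -0.1, 5.7]
width: 0.0514
gripper_force: 30.0
```

```bash
python3 -c "
from h import *
st()
for _ in range(3): eyes.read_camera('wrist'); st()"
```

```text
s,t mm 37.1 -2.3 z 17.7 rpy [-1.7987e+02 -2.0000e-02  7.5230e+01] F s,t,z -0.7 -2.5 5.7 tz 0.0 w 51.4 time 9.72
s,t mm 37.1 -2.3 z 17.7 rpy [-1.7987e+02 -2.0000e-02  7.5230e+01] F s,t,z -0.9 -1.6 5.1 tz -0.06 w 51.5 time 9.78
s,t mm 37.1 -2.3 z 17.7 rpy [-1.7987e+02 -2.0000e-02  7.5230e+01] F s,t,z -0.6 -1.4 6.1 tz -0.02 w 51.4 time 9.82
s,t mm 37.1 -2.3 z 17.7 rpy [-1.7987e+02 -2.0000e-02  7.5230e+01] F s,t,z -0.7 -0.7 6.1 tz -0.02 w 51.7 time 9.88
```

>>> move_arm(moves=[[0.5,[0,1,0],[0,0,0]],[0.5,[0,1,0],[0,0,0]],[0.5,[0,0,0],[0,0,0]],[0.5,[0,0,0],[0,0,0]],[0.5,[0,0,0],[0,0,0]]])

```text
time: 10.5
ee_pos: [0.4356, -0.1381, 0.0177]
orientation: [-3.136, -0.001, 1.313]
force: [-4.9, -2.0, 8.9]
width: 0.051
gripper_force: 30.0
```

```bash
python3 -c "
from h import *
st()"
```

```text
s,t mm 37.2 -2.2 z 17.7 rpy [-1.7966e+02 -5.0000e-02  7.5260e+01] F s,t,z -3.2 -4.2 8.9 tz -0.06 w 51.0 time 10.5
```

Sideways force is building, so something on the +y side is touching, most likely a finger against the neighbouring jar. I'll back off, keeping the jar in the grip.

>>> move_arm(moves=[[0.5,[0,-3,0],[0,0,0]],[0.5,[5,0,0],[0,0,0]],[0.5,[7,1,0],[0,0,0]],[0.5,[0,0,0],[0,0,0]],[0.5,[0,0,0],[0,0,0]]])

```text
time: 11.12
ee_pos: [0.4402, -0.1263, 0.0176]
orientation: [3.141, -0.0, 1.313]
force: [0.4, -0.5, 5.9]
width: 0.0514
gripper_force: 30.0
```

```bash
python3 - <<'E'
from h import *
import pickle
st()
B=np.array([.4281,-.1746]); a=np.deg2rad(75.13); e=np.array([np.cos(a),np.sin(a)]); f=np.array([e[1],-e[0]])
W=lambda s,t,z:np.r_[B+s*e+t*f,z]
def lid(im,p,s,t,z,sat=40,v=110):
    g=proj(p,W(s,t,z)); x,y=map(int,g); r=40; y0=max(y-r,0); x0=x-r
    c=im[y0:y+r,x0:x+r]; h=cv2.cvtColor(c,cv2.COLOR_RGB2HSV); m=((h[...,1]<sat)&(h[...,2]>v)).astype(np.uint8)
    return g,im[y,x]
im2,p2=pickle.load(open('w2.pkl','rb'))
for nm,uv,z in(('jar_d',(440,118),.055),('jar_b',(700,117),.063)):
    X=onz(p2,(270+uv[0]/4-.375,100+uv[1]/4-.375),z)[:2]-B; print(nm,'s,t',X@e,X@f)
im,p=snap('wrist','w5'); 
cv2.imwrite('pics/w5c.png',cv2.resize(im[170:320,220:470,::-1],None,fx=3.2,fy=3.2,interpolation=cv2.INTER_CUBIC))
E
```

```text
s,t mm 49.8 -0.7 z 17.6 rpy [ 1.7997e+02 -2.0000e-02  7.5220e+01] F s,t,z -0.3 0.5 5.9 tz 0.01 w 51.4 time 11.12
jar_d s,t 0.003539159764045157 0.07363395440215974
jar_b s,t 0.004744050009482713 0.1490512755624438
```

View pics/w5c.png

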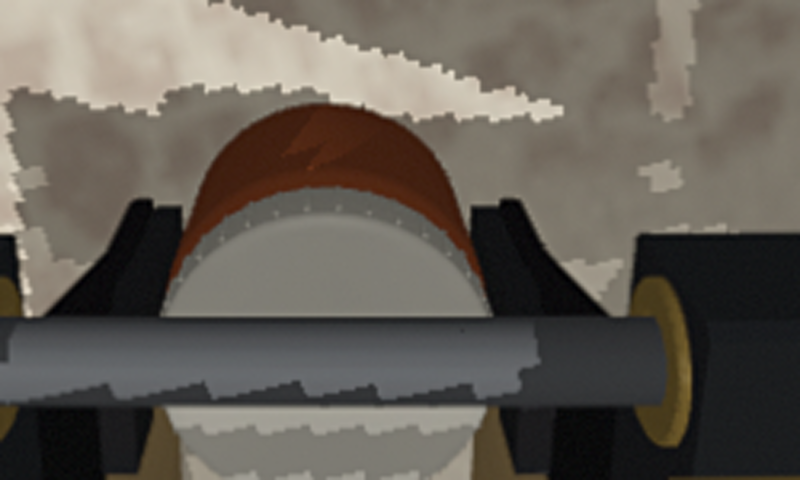

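The fingers flare outward above the pads, so a finger met the neighbouring jar. I'll let go here (s = 50), back off level, shut the fingers and push from behind with the tips tilted forward to keep the push low.

>>> move_arm(moves=[[0.8,[0,0,0],[0,0,0]],[0.8,[0,0,0],[0,0,0]],[0.8,[0,0,0],[0,0,0]],[0.8,[15,0,0],[0,0,0]],[0.8,[25,0,0],[0,0,0]]])

```text
time: 11.8
ee_pos: [0.4501, -0.0875, 0.0174]
orientation: [-3.141, -0.0, 1.311]
force: [-0.4, -0.7, 0.2]
width: 0.0692
gripper_force: 0.0
```

>>> move_arm(moves=[[0.8,[15,1,0],[0,0,0]],[0,[0,0,3],[0,-3,0]],[0,[0,0,3],[0,-3,0]],[0,[0,0,0],[0,0,0]],[0,[0,0,0],[0,0,0]]])

```text
time: 12.42
ee_pos: [0.4548, -0.0737, 0.0116]
orientation: [-3.141, 0.104, 1.313]
force: [0.4, 0.3, -1.0]
width: 0.0377
gripper_force: 0.0
```

```bash
python3 -c "
from h import *
st()"
```

```text
s,t mm 104.3 -0.1 z 11.6 rpy [-179.99    5.96   75.22] F s,t,z 0.4 0.3 -1.0 tz -0.04 w 37.7 time 12.43
```

>>> move_arm(moves=[[0,[0,0,0],[0,0,0]],[0,[0,0,0],[0,0,0]],[0,[0,0,0],[0,0,0]],[0,[-8,0,0.8],[0,0,0]],[0,[-8,0,0.8],[0,0,0]]])

```text
time: 13.05
ee_pos: [0.4505, -0.0901, 0.0116]
orientation: [-3.142, 0.105, 1.313]
force: [-0.8, -0.5, 0.0]
width: 0.0005
gripper_force: 0.0
```

>>> move_arm(moves=[[0,[-6,0,0.6],[0,0,0]],[0,[-6,0,0.6],[0,0,0]],[0,[-6,0,0.6],[0,0,0]],[0,[-6,0,0.6],[0,0,0]],[0,[-6,0,0.6],[0,0,0]]])

```text
time: 13.68
ee_pos: [0.4428, -0.1191, 0.0118]
orientation: [-3.142, 0.105, 1.312]
force: [0.6, 0.8, -0.7]
width: 0.0009
gripper_force: 0.2
```

```bash
python3 -c "
from h import *
st()"
```

```text
s,t mm 57.4 -0.1 z 11.8 rpy [-180.     6.    75.2] F s,t,z 0.9 0.4 -0.7 tz 0.01 w 0.9 time 13.68
```

>>> move_arm(moves=[[0,[-3,0,0.3],[0,0,0]],[0,[-3,0,0.3],[0,0,0]],[0,[-3,0,0.3],[0,0,0]],[0,[-3,0,0.3],[0,0,0]],[0,[-2,0,0.2],[0,0,0]]])

```text
time: 14.3
ee_pos: [0.4393, -0.1325, 0.0118]
orientation: [-3.142, 0.105, 1.312]
force: [0.2, 1.3, 0.1]
width: 0.0005
gripper_force: 0.2
```

>>> move_arm(moves=[[0,[-2,0,0.2],[0,0,0]],[0,[-1,0,0.1],[0,0,0]],[0,[-1,0,0.1],[0,0,0]],[0,[-1,0,0.1],[0,0,0]],[0,[0,0,0],[0,0,0]]])

```text
time: 14.92
ee_pos: [0.438, -0.1372, 0.0119]
orientation: [3.142, 0.105, 1.312]
force: [0.4, 0.2, -0.0]
width: 0.0002
gripper_force: 0.1
```

```bash
python3 -c "
from h import *
st()"
```

```text
s,t mm 38.7 -0.0 z 11.9 rpy [180.    6.   75.2] F s,t,z 0.3 0.3 -0.0 tz 0.03 w 0.2 time 14.93
```

>>> move_arm(moves=[[0,[-1,0,0.1],[0,0,0]],[0,[-1,0,0.1],[0,0,0]],[0,[-1,0,0.1],[0,0,0]],[0,[0,0,0],[0,0,0]],[0,[0,0,0],[0,0,0]]])

```text
time: 15.55
ee_pos: [0.4373, -0.1402, 0.0119]
orientation: [3.142, 0.105, 1.312]
force: [0.6, 0.1, 0.3]
width: 0.0005
gripper_force: 0.1
```

>>> move_arm(moves=[[0,[-1,0,0.1],[0,0,0]],[0,[-1,0,0.1],[0,0,0]],[0,[0,0,0],[0,0,0]],[0,[0,0,0],[0,0,0]],[0,[0,0,0],[0,0,0]]])

```text
time: 16.18
ee_pos: [0.4367, -0.1419, 0.0119]
orientation: [-3.142, 0.105, 1.312]
force: [0.6, 1.1, 0.2]
width: 0.0002
gripper_force: 1.1
```

```bash
python3 -c "
from h import *
st()"
```

```text
s,t mm 33.8 -0.1 z 11.9 rpy [-180.     6.    75.2] F s,t,z 1.2 0.3 0.2 tz 0.04 w 0.2 time 16.18
```

>>> move_arm(moves=[[0,[-1,0,0.1],[0,0,0]],[0,[0,0,0],[0,0,0]],[0,[-1,0,0.1],[0,0,0]],[0,[0,0,0],[0,0,0]],[0,[0,0,0],[0,0,0]]])

```text
time: 16.8
ee_pos: [0.4365, -0.1423, 0.0119]
orientation: [3.141, 0.103, 1.311]
force: [3.9, 10.6, 1.0]
width: 0.0005
gripper_force: 5.5
```

```bash
python3 - <<'E'
from h import *
st()
B=np.array([.4281,-.1746]); a=np.deg2rad(75.13); e=np.array([np.cos(a),np.sin(a)]); f=np.array([e[1],-e[0]])
im,p=snap('wrist','w6')
# jar lid expected pixel and visibility; print a column profile of brightness through bay axis
for s in (-40,-27,-10,0,10,26,40,60): print(s,proj(p,np.r_[B+s/1000*e,.055]).round(0))
E
```

```text
s,t mm 33.3 -0.2 z 11.9 rpy [179.95   5.9   75.14] F s,t,z 11.3 1.1 1.0 tz 0.01 w 0.5 time 16.8
-40 [322. 406.]
-27 [322. 390.]
-10 [322. 368.]
0 [322. 353.]
10 [322. 339.]
26 [322. 313.]
40 [322. 288.]
60 [322. 249.]
```

Solid contact (11 N) at the expected distance: the jar is home. Retreating and rising to look.

>>> move_arm(moves=[[0,[8,0,-0.8],[0,0,0]],[0,[14,0,-1.5],[0,0,0]],[0,[18,0,-2],[0,0,0]],[0,[0,0,-25],[0,3,0]],[0,[0,0,-45],[0,3,0]]])

```text
time: 17.48
ee_pos: [0.447, -0.0987, 0.0815]
orientation: [-3.138, -0.003, 1.314]
force: [0.3, -0.7, 0.6]
width: 0.0005
gripper_force: 0.0
```

>>> move_arm(moves=[[0,[0,0,-50],[0,0,0]],[0,[-25,1,-50],[0,0,0]],[0,[-35,1,-45],[0,0,0]],[0,[-35,1,-40],[0,0,0]],[0.5,[-35,1,0],[0,0,0]]])

```text
time: 18.1
ee_pos: [0.4198, -0.2289, 0.2704]
orientation: [3.134, 0.004, 1.313]
force: [-0.4, -0.1, -0.5]
width: 0.0047
gripper_force: 0.0
```

```bash
cat > look.py <<'E'
from h import *
import pickle
st()
eyes.read_camera('wrist')
B=np.array([.4281,-.1746]); a=np.deg2rad(75.13); e=np.array([np.cos(a),np.sin(a)]); f=np.array([e[1],-e[0]])
W=lambda s,t,z:np.r_[B+s/1000*e+t/1000*f,z]
def rect(im,p,z,n=400):  # orthophoto of plane z, 0.5mm/px; rows: s from +60 down to -140, cols t -60..+200
    S=np.arange(60,-140,-.5); T=np.arange(-60,200,.5)
    m=np.array([[proj(p,W(s,t,z)) for t in T] for s in S],np.float32)
    return cv2.remap(im,m[...,0],m[...,1],cv2.INTER_LINEAR),S,T
def jar(im,p,t0,z,dark,r):
    o,S,T=rect(im,p,z); g=cv2.GaussianBlur(cv2.cvtColor(o,cv2.COLOR_RGB2GRAY),(5,5),0)
    c0=int((t0+60)*2); sub=g[:, c0-76:c0+76][0:240]
    c=cv2.HoughCircles(sub,cv2.HOUGH_GRADIENT,1,200,param1=80,param2=12,minRadius=int(r*2-4),maxRadius=int(r*2+4))
    return None if c is None else [(60-y*.5,T[c0-76]+x*.5,R_*.5) for x,y,R_ in c[0][:2]]
def report(im,p):
    for n,t0,z,r in(('bay0',0,.055,26),('jar_d',76,.055,28),('jar_b',152,.063,28)): print(n,jar(im,p,t0,z,0,r))
    o,S,T=rect(im,p,.075)
    for i in range(3):
        t0=76*i; y0=int((60+77-22)*2); x0=int((t0+60-22)*2); s=o[y0:y0+88,x0:x0+88]
        h=cv2.cvtColor(s,cv2.COLOR_RGB2GRAY).astype(int); yy,xx=np.mgrid[:88,:88]; rr=np.hypot(yy-44,xx-44)
        m=((h>110)&(rr<36)).astype(np.uint8); k,l,stt,cen=cv2.connectedComponentsWithStats(m)
        for j in range(1,k):
            if stt[j,4]>20:
                q=np.argwhere(l==j)[:,::-1].astype(np.float32); vx,vy,x,y=cv2.fitLine(q,2,0,.01,.01).ravel(); print(' dial',i,'blob area',stt[j,4],'rel mm right,up',((cen[j]-44)*[.5,-.5]).round(1),'line cw-from-up deg',np.rad2deg(np.arctan2(vx,-vy)).round(1))
E
python3 - <<'E'
from look import *
im,p=pickle.load(open('w2.pkl','rb')); print('BEFORE'); report(im,p)
im,p=snap('wrist','w7'); pickle.dump((im,p),open('w7.pkl','wb')); print('NOW'); report(im,p)
E
```

```text
s,t mm -54.6 5.9 z 270.4 rpy [179.59   0.23  75.23] F s,t,z -0.2 -0.3 -0.5 tz -0.05 w 4.7 time 18.1
BEFORE
bay0 None
jar_d [(np.float32(2.75), np.float64(75.75), np.float32(26.4))]
jar_b [(np.float32(3.25), np.float64(150.75), np.float32(26.35))]
 dial 0 blob area 98 rel mm right,up [ 9.5 -2.2] line cw-from-up deg 75.3
 dial 0 blob area 121 rel mm right,up [ -4.4 -15.7] line cw-from-up deg 102.7
 dial 1 blob area 97 rel mm right,up [11.5  0.6] line cw-from-up deg 59.2
 dial 2 blob area 98 rel mm right,up [12.  3.] line cw-from-up deg 39.4
NOW
bay0 [(np.float32(2.25), np.float64(-0.25), np.float32(27.7))]
jar_d [(np.float32(2.75), np.float64(75.25), np.float32(26.75))]
jar_b [(np.float32(3.75), np.float64(150.75), np.float32(26.35))]
 dial 0 blob area 121 rel mm right,up [ 9.1 -2.1] line cw-from-up deg 75.5
 dial 0 blob area 145 rel mm right,up [ -3.4 -15.8] line cw-from-up deg 100.7
 dial 1 blob area 115 rel mm right,up [11.5  0.7] line cw-from-up deg 60.2
 dial 2 blob area 95 rel mm right,up [11.9  3.1] line cw-from-up deg 39.3
```

```bash
python3 - <<'E'
from look import *
im,p=pickle.load(open('w7.pkl','rb'))
for z,t0 in((.055,0),(.055,76)):
    o,S,T=rect(im,p,z); c0=int((t0+60)*2)
    s=o[20:190,c0-70:c0+70]; h=cv2.cvtColor(s,cv2.COLOR_RGB2HSV)
    m=((h[...,1]<30)&(h[...,2]>100)).astype(np.uint8); m=cv2.morphologyEx(m,cv2.MORPH_OPEN,np.ones((9,9)))
    c=max(cv2.findContours(m,0,1)[0],key=cv2.contourArea); (x,y),r=cv2.minEnclosingCircle(c); b=cv2.boundingRect(c)
    print('t0',t0,'circ s,t,r',60-(y+20)/2,t0+(x-70)/2,r/2,'bbox s',60-(b[1]+20)/2,60-(b[1]+b[3]+20)/2,'t',t0+(b[0]-70)/2,t0+(b[0]+b[2]-70)/2)
    for dt in (-4,6): print([(int(60-i/2),*map(int,o[i,c0+dt*2])) for i in range(150,190,3)])
E
```

```text
s,t mm -55.9 4.9 z 267.9 rpy [1.7985e+02 1.7000e-01 7.5010e+01] F s,t,z 0.4 -0.6 0.3 tz -0.04 w 11.4 time 18.2
t0 0 circ s,t,r -2.024364471435547 -0.00046539306640625 24.85787582397461 bbox s 22.0 -26.0 t -24.5 24.0
[(-15, 158, 156, 147), (-16, 158, 156, 147), (-18, 158, 156, 146), (-19, 159, 156, 146), (-21, 158, 156, 146), (-22, 159, 156, 147), (-24, 157, 155, 146), (-25, 135, 130, 116), (-27, 125, 106, 74), (-28, 145, 122, 79), (-30, 153, 129, 84), (-31, 152, 128, 82), (-33, 150, 137, 112), (-34, 143, 146, 143)]
[(-15, 158, 156, 146), (-16, 159, 156, 147), (-18, 158, 155, 147), (-19, 158, 156, 146), (-21, 159, 156, 146), (-22, 160, 158, 147), (-24, 155, 153, 144), (-25, 117, 110, 93), (-27, 119, 100, 66), (-28, 144, 122, 79), (-30, 153, 130, 85), (-31, 148, 125, 81), (-33, 133, 122, 98), (-34, 134, 138, 135)]
t0 76 circ s,t,r 6.5 77.0 31.484172821044922 bbox s 33.0 -23.5 t 48.0 102.0
[(-15, 158, 155, 146), (-16, 158, 154, 145), (-18, 158, 154, 145), (-19, 157, 155, 145), (-21, 159, 157, 147), (-22, 159, 158, 149), (-24, 120, 113, 98), (-25, 96, 81, 53), (-27, 123, 102, 66), (-28, 138, 116, 76), (-30, 142, 120, 78), (-31, 139, 116, 74), (-33, 125, 114, 91), (-34, 133, 138, 135)]
[(-15, 205, 207, 201), (-16, 168, 167, 159), (-18, 154, 151, 142), (-19, 157, 155, 144), (-21, 157, 155, 146), (-22, 131, 128, 117), (-24, 96, 84, 63), (-25, 93, 77, 49), (-27, 117, 98, 63), (-28, 135, 114, 75), (-30, 144, 122, 80), (-31, 139, 116, 75), (-33, 122, 112, 93), (-34, 133, 137, 134)]
```

The jar is home (lid centre at s = -2, on the bay's line), and the other jars and dials have not moved. Next is the dial: I'll turn the tool to match its bar and look again from a second spot to fix its height and axis.

```bash
python3 -c "
from h import *
plan(.341,-.231,.25,-2,10)"
```

```text
at [ 0.4181 -0.2277  0.2671] [180.    0.   75.1] F [ 0.4  0.6 -0.2] w 0.0146 t 18.25
[-2.3, -7.4, 1.7] [0.0, 0.0, 7.71]
[-3.3, -7.0, 1.7] [0.0, 0.0, 7.71]
[-4.2, -6.5, 1.7] [0.0, 0.0, 7.71]
[-5.0, -5.9, 1.7] [0.0, 0.0, 7.71]
[-5.8, -5.1, 1.7] [0.0, 0.0, 7.71]
[-6.4, -4.3, 1.7] [0.0, 0.0, 7.71]
[-6.9, -3.4, 1.7] [0.0, 0.0, 7.71]
[-7.3, -2.5, 1.7] [0.0, 0.0, 7.71]
[-7.6, -1.5, 1.7] [0.0, 0.0, 7.71]
[-7.7, -0.4, 1.7] [0.0, 0.0, 7.71]
```

>>> move_arm(moves=[[0.5,[-2,-7,2],[0,0,7.7]],[0.5,[-3,-7,2],[0,0,7.7]],[0.5,[-4,-7,2],[0,0,7.7]],[0.5,[-5,-6,2],[0,0,7.7]],[0.5,[-6,-5,2],[0,0,7.7]]])

```text
time: 18.88
ee_pos: [0.3793, -0.2259, 0.256]
orientation: [-3.139, 0.0, 0.637]
force: [-0.7, 0.4, 0.2]
width: 0.0432
gripper_force: 0.0
```

>>> move_arm(moves=[[0.5,[-6,-4,1],[0,0,7.7]],[0.5,[-7,-4,1],[0,0,7.7]],[0.5,[-7,-3,1],[0,0,7.7]],[0.5,[-8,-1,1],[0,0,7.7]],[0.5,[-8,0,1],[0,0,7.7]]])

```text
time: 19.5
ee_pos: [0.3406, -0.2277, 0.2511]
orientation: [-3.139, 0.002, -0.035]
force: [0.0, -0.1, -0.2]
width: 0.0434
gripper_force: 0.0
```

```bash
python3 - <<'E'
from look import *
im,p=snap('wrist','w8'); pickle.dump((im,p),open('w8.pkl','wb'))
i7,p7=pickle.load(open('w7.pkl','rb'))
print('cam',p['position'],p7['position'])
def ptr(im,p,z):
    # pointer line ends in pixel coords via ortho at z
    o,S,T=rect(im,p,z); y0=int((60+77-30)*2); x0=int((60-30)*2); s=o[y0:y0+120,x0:x0+120]
    h=cv2.cvtColor(s,cv2.COLOR_RGB2GRAY).astype(int); yy,xx=np.mgrid[:120,:120]
    m=((h>110)&(np.hypot(yy-60,xx-60)<44)).astype(np.uint8); k,l,q,c=cv2.connectedComponentsWithStats(m); out=[]
    for j in range(1,k):
        if 40<q[j,4]<300:
            (cx,cy),(w,hh),a=cv2.minAreaRect(np.argwhere(l==j)[:,::-1].astype(np.float32))
            s_,t_=60-(y0+cy)/2,-60+(x0+cx)/2; out.append((round(s_,1),round(t_,1),q[j,4],round(w/2,1),round(hh/2,1),round(a,1),proj(p,W(s_,t_,z))))
    return out
A=ptr(i7,p7,.075); C=ptr(im,p,.075)
for x in A: print('w7',x)
for x in C: print('w8',x)
for x in A:
    for y in C:
        X=tri((p7,x[-1]),(p,y[-1])); d=X[:2]-B; print('tri s,t,z',(d@e*1000).round(1),(d@f*1000).round(1),(X[2]*1000).round(1))
E
```

```text
s,t mm -73.8 -71.0 z 251.1 rpy [-1.7987e+02  1.0000e-01 -1.9800e+00] F s,t,z -0.1 0.0 -0.2 tz -0.06 w 43.4 time 19.5
cam [ 0.41689209 -0.23026127  0.41305798] [ 0.43822303 -0.1567441   0.43090135]
w7 (-79.1, 9.3, np.int32(121), 2.3, 14.1, 75.1, array([323.45260199, 194.93677984]))
w8 (-75.9, 9.5, np.int32(104), 1.8, 13.6, 76.0, array([341.31693395, 109.42659994]))
tri s,t,z -75.1 9.2 89.4
```

>>> move_arm(moves=[[0.5,[15,0,0],[0,0,0]],[0.5,[15,0,0],[0,0,0]],[0.5,[15,0,0],[0,0,0]],[0.5,[0,0,0],[0,0,0]],[0.5,[0,0,0],[0,0,0]]])

```text
time: 20.23
ee_pos: [0.3859, -0.2309, 0.2516]
orientation: [-3.141, 0.001, -0.031]
force: [0.2, -0.1, -0.3]
width: 0.0433
gripper_force: 0.0
```

```bash
python3 - <<'E'
from look import *
im,p=snap('wrist','w9'); i8,p8=pickle.load(open('w8.pkl','rb'))
def ptr(im,p,z):
    o,S,T=rect(im,p,z); y0=int((60+77-30)*2); x0=int((60-30)*2); s=o[y0:y0+120,x0:x0+120]
    h=cv2.cvtColor(s,cv2.COLOR_RGB2GRAY).astype(int); yy,xx=np.mgrid[:120,:120]
    m=((h>110)&(np.hypot(yy-60,xx-60)<44)).astype(np.uint8); k,l,q,c=cv2.connectedComponentsWithStats(m); out=[]
    for j in range(1,k):
        if 40<q[j,4]<300:
            (cx,cy),wh,a=cv2.minAreaRect(np.argwhere(l==j)[:,::-1].astype(np.float32))
            s_,t_=60-(y0+cy)/2,-60+(x0+cx)/2; out.append((round(s_,1),round(t_,1),q[j,4],round(a,1),proj(p,W(s_,t_,z))))
    return out
A=ptr(i8,p8,.085); C=ptr(im,p,.085)
for x in A: print('w8',x)
for x in C: print('w9',x)
for x in A:
    for y in C:
        X=tri((p8,x[-1]),(p,y[-1])); d=X[:2]-B; print('tri s,t,z',(d@e*1000).round(1),(d@f*1000).round(1),(X[2]*1000).round(1))
st()
E
```

```text
s,t mm -65.2 -26.3 z 251.6 rpy [-1.7997e+02  5.0000e-02 -1.7600e+00] F s,t,z -0.1 0.3 -0.3 tz -0.02 w 43.3 time 20.23
w8 (-75.4, 9.2, np.int32(99), 76.0, array([341.30770184, 109.51354627]))
w9 (-91.2, -15.7, np.int32(71), 24.8, array([347.36864524, 179.96189307]))
tri s,t,z -71.1 8.1 212.8
s,t mm -65.4 -26.6 z 251.7 rpy [-1.7997e+02  4.0000e-02 -1.8100e+00] F s,t,z -0.1 -0.7 -0.3 tz 0.0 w 43.5 time 20.32
```

```bash
python3 - <<'E'
from look import *
im=cv2.imread('pics/w9.png')[...,::-1]; p=eyes.camera_params('wrist'); i8,p8=pickle.load(open('w8.pkl','rb'))
for n,i,q in(('w8',i8,p8),('w9',im,p)):
    o,S,T=rect(i,q,.085); y0=int((60+77-30)*2); x0=int((60-30)*2); s=o[y0:y0+120,x0:x0+120]
    g=cv2.cvtColor(s,cv2.COLOR_RGB2GRAY); th=cv2.morphologyEx(g,cv2.MORPH_TOPHAT,np.ones((11,11)))
    k,l,stt,c=cv2.connectedComponentsWithStats((th>25).astype(np.uint8))
    for j in range(1,k):
        if stt[j,4]>35:
            cc,wh,a=cv2.minAreaRect(np.argwhere(l==j)[:,::-1].astype(np.float32)); ss,tt=60-(y0+cc[1])/2,-60+(x0+cc[0])/2
            print(n,'s,t',round(ss,1),round(tt,1),'area',stt[j,4],np.round(wh,1),round(a,1),'px',proj(q,W(ss,tt,.085)).round(2))
E
```

```text
s,t mm -65.4 -26.6 z 251.7 rpy [-1.7997e+02  4.0000e-02 -1.8100e+00] F s,t,z -0.1 -0.7 -0.3 tz 0.0 w 43.5 time 20.32
w8 s,t -47.8 9.0 area 41 [ 3. 14.] 90.0 px [315.1  103.59]
w8 s,t -52.8 0.0 area 64 [15.  4.] 90.0 px [317.95 113.53]
w8 s,t -75.2 28.8 area 130 [39.  3.] 90.0 px [345.71  90.07]
w8 s,t -76.2 -29.2 area 118 [33.  3.] 90.0 px [333.56 146.3 ]
w8 s,t -75.2 9.2 area 205 [ 6.8 31.8] 76.0 px [341.13 109.46]
w8 s,t -105.8 -0.5 area 47 [ 3. 12.] 90.0 px [367.32 125.59]
w9 s,t -52.0 4.0 area 42 [14.  2.] 90.0 px [316.32 154.31]
w9 s,t -67.5 23.5 area 36 [4.  8.8] 74.1 px [334.59 139.7 ]
w9 s,t -75.6 8.6 area 160 [ 5.3 30.1] 76.0 px [338.67 155.05]
w9 s,t -104.5 -26.2 area 75 [15.  8.] 0.0 px [356.37 191.52]
```

```bash
python3 -c "
from h import *
plan(.4082,-.2494,.066,-1,5)"
```

```text
at [ 0.3856 -0.231   0.2517] [-180.     0.    -1.8] F [-0.4 -0.6 -0.2] w 0.0437 t 20.38
[4.7, 3.5, 37.1] [-0.0, 0.01, -0.16]
[4.6, 3.6, 37.1] [-0.0, 0.01, -0.16]
[4.6, 3.6, 37.1] [-0.0, 0.01, -0.16]
[4.6, 3.6, 37.1] [-0.0, 0.01, -0.16]
[4.6, 3.6, 37.1] [-0.0, 0.01, -0.16]
```

>>> move_arm(moves=[[0.5,[12,9,20],[0,0,-0.8]],[0.5,[11,9,30],[0,0,0]],[0.5,[0,0,40],[0,0,0]],[0.5,[0,0,25],[0,0,0]],[0.5,[0,0,15],[0,0,0]]])

```text
time: 21.0
ee_pos: [0.4077, -0.2494, 0.1206]
orientation: [-3.14, 0.002, -0.018]
force: [0.0, 0.1, 0.5]
width: 0.0431
gripper_force: 0.0
```

```bash
python3 -c "
from h import *
plan(.4082,-.2494,.066,-1,5)"
```

```text
at [ 0.4077 -0.2494  0.1206] [-1.799e+02  1.000e-01 -1.000e+00] F [0.  0.1 0.5] w 0.0431 t 21.0
[0.1, 0.0, 10.9] [-0.02, 0.02, -0.01]
[0.1, 0.0, 10.9] [-0.02, 0.02, -0.01]
[0.1, 0.0, 10.9] [-0.02, 0.02, -0.01]
[0.1, -0.0, 10.9] [-0.02, 0.02, -0.01]
[0.1, -0.0, 10.9] [-0.02, 0.02, -0.01]
```

>>> move_arm(moves=[[0.5,[0,0,16],[0,0,0]],[0.5,[0,0,14],[0,0,0]],[0.5,[0,0,11],[0,0,0]],[0.5,[0,0,8],[0,0,0]],[0.5,[0,0,3],[0,0,0]]])

```text
time: 21.62
ee_pos: [0.4085, -0.2497, 0.0695]
orientation: [-3.141, 0.0, -0.018]
force: [0.1, -0.8, 0.3]
width: 0.0434
gripper_force: 0.0
```

>>> move_arm(moves=[[0.2,[0,0,0],[0,0,0]],[0.1,[0,0,0],[0,0,0]],[0,[0,0,0],[0,0,0]],[0,[0,0,0],[0,0,0]],[0,[0,0,0],[0,0,0]]])

```text
time: 22.25
ee_pos: [0.4087, -0.25, 0.0701]
orientation: [3.141, -0.0, -0.017]
force: [-0.2, -0.4, 1.9]
width: 0.0136
gripper_force: 30.0
```

The bar is gripped (13.6 mm). Turning anticlockwise.

>>> move_arm(moves=[[0,[0,0,0],[0,0,-5]],[0,[0,0,0],[0,0,-8]],[0,[0,0,0],[0,0,-8]],[0,[0,0,0],[0,0,-8]],[0,[0,0,0],[0,0,-8]]])

```text
time: 22.88
ee_pos: [0.4085, -0.2493, 0.0701]
orientation: [-3.141, -0.0, 0.632]
force: [0.6, 1.3, 3.0]
width: 0.0134
gripper_force: 30.0
```

```bash
python3 -c "
from h import *
st()"
```

```text
s,t mm -77.2 0.2 z 70.1 rpy [-1.7996e+02 -2.0000e-02  3.6240e+01] F s,t,z 1.4 0.2 3.0 tz -0.01 w 13.4 time 22.88
```

>>> move_arm(moves=[[0,[0,0,0],[0,0,-8]],[0,[0,0,0],[0,0,-8]],[0,[0,0,0],[0,0,-8]],[0,[0,0,0],[0,0,-8]],[0,[0,0,0],[0,0,-4]]])

```text
time: 23.5
ee_pos: [0.408, -0.2489, 0.0701]
orientation: [-3.14, -0.001, 1.259]
force: [-0.8, 1.9, 4.4]
width: 0.0138
gripper_force: 30.0
```

```bash
python3 -c "
from h import *
st()"
```

```text
s,t mm -77.0 -0.4 z 70.1 rpy [-1.7991e+02 -6.0000e-02  7.2140e+01] F s,t,z 1.6 -1.3 4.4 tz 0.0 w 13.8 time 23.5
```

>>> move_arm(moves=[[0,[0,0,0],[0,0,-2]],[0,[0,0,0],[0,0,-2]],[0,[0,0,0],[0,0,-1]],[0,[0,0,0],[0,0,0]],[0,[0,0,0],[0,0,0]]])

```text
time: 24.12
ee_pos: [0.4079, -0.2489, 0.07]
orientation: [-3.14, -0.002, 1.34]
force: [-2.0, 2.3, 5.4]
width: 0.0137
gripper_force: 30.6
```

```bash
python3 -c "
from h import *
st()"
```

```text
s,t mm -77.0 -0.5 z 70.0 rpy [-1.7993e+02 -1.1000e-01  7.6750e+01] F s,t,z 1.7 -2.5 5.4 tz -0.68 w 13.7 time 24.12
```

>>> move_arm(moves=[[0,[0,0,0],[0,0,-1]],[0,[0,0,0],[0,0,-0.5]],[0,[0,0,0],[0,0,0]],[0,[0,0,0],[0,0,0]],[0,[0,0,0],[0,0,0]]])

```text
time: 24.75
ee_pos: [0.4079, -0.2488, 0.07]
orientation: [-3.14, -0.002, 1.366]
force: [-1.6, 1.8, 6.3]
width: 0.014
gripper_force: 31.0
```

```bash
python3 -c "
from h import *
st()"
```

```text
s,t mm -76.8 -0.5 z 70.0 rpy [-1.7993e+02 -1.3000e-01  7.8250e+01] F s,t,z 1.3 -2.0 6.3 tz -0.68 w 14.0 time 24.75
```

The torque has levelled off at 0.68 N m while the tool keeps turning, so the dial is on its stop. Releasing, rising and checking.

>>> move_arm(moves=[[0.4,[0,0,0],[0,0,0]],[0.4,[0,0,0],[0,0,0]],[0.4,[0,0,0],[0,0,0]],[0.4,[0,0,-10],[0,0,0]],[0.4,[0,0,-30],[0,0,0]]])

```text
time: 25.38
ee_pos: [0.4079, -0.2491, 0.1096]
orientation: [-3.139, -0.002, 1.37]
force: [0.0, -0.2, 0.7]
width: 0.0344
gripper_force: 0.0
```

>>> move_arm(moves=[[0.4,[0,0,-50],[0,0,2]],[0.4,[0,0,-50],[0,0,1]],[0.4,[10,2,-50],[0,0,0]],[0.4,[10,2,-10],[0,0,0]],[0.4,[0,0,0],[0,0,0]]])

```text
time: 26.0
ee_pos: [0.4175, -0.2307, 0.2703]
orientation: [3.141, 0.001, 1.319]
force: [0.1, 0.5, -1.1]
width: 0.0352
gripper_force: 0.0
```

>>> move_arm(moves=[[0.4,[0,0,0],[0,0,0]],[0.4,[0,0,0],[0,0,0]],[0.4,[0,0,0],[0,0,0]],[0.4,[0,0,0],[0,0,0]],[0.4,[0,0,0],[0,0,0]]])

```text
time: 26.62
ee_pos: [0.4174, -0.2315, 0.2696]
orientation: [-3.141, -0.0, 1.318]
force: [-0.5, 0.4, -0.3]
width: 0.0351
gripper_force: 0.0
```

```bash
python3 - <<'E'
from look import *
im,p=snap('wrist','w10'); T,pt=snap('top','t10'); report(im,p)
o,S,Tt=rect(im,p,.055); s=o[20:190,50:190]; h=cv2.cvtColor(s,cv2.COLOR_RGB2HSV)
m=((h[...,1]<30)&(h[...,2]>100)).astype(np.uint8); m=cv2.morphologyEx(m,cv2.MORPH_OPEN,np.ones((9,9)))
c=max(cv2.findContours(m,0,1)[0],key=cv2.contourArea); (x,y),r=cv2.minEnclosingCircle(c); print('jar_a s,t,r',60-(y+20)/2,(x-70)/2,r/2)
o,S,Tt=rect(im,p,.087); y0=214; x0=60; g=cv2.cvtColor(o[y0:y0+120,x0:x0+120],cv2.COLOR_RGB2GRAY); th=cv2.morphologyEx(g,cv2.MORPH_TOPHAT,np.ones((11,11)))
k,l,q,cc=cv2.connectedComponentsWithStats((th>25).astype(np.uint8))
for j in range(1,k):
    if q[j,4]>60:
        (cx,cy),wh,a=cv2.minAreaRect(np.argwhere(l==j)[:,::-1].astype(np.float32)); print('blob s,t',60-(y0+cy)/2,-60+(x0+cx)/2,q[j,4],np.round(wh,1),round(a,1))
T0,_=pickle.load(open('top.pkl','rb'))
for n,(x0,y0,x1,y1) in dict(stamp=(300,195,345,235),tub=(325,130,370,172),clip=(560,205,610,245)).items():
    print(n,'diff',np.abs(T[y0:y1,x0:x1].astype(int)-T0[y0:y1,x0:x1]).mean().round(2), cv2.phaseCorrelate(cv2.cvtColor(T0[y0:y1,x0:x1],cv2.COLOR_RGB2GRAY).astype(float),cv2.cvtColor(T[y0:y1,x0:x1],cv2.COLOR_RGB2GRAY).astype(float)))
E
```

```text
s,t mm -57.7 4.3 z 269.6 rpy [-1.7998e+02 -1.0000e-02  7.5490e+01] F s,t,z 0.2 -0.6 -0.3 tz 0.03 w 35.1 time 26.62
bay0 [(np.float32(-0.75), np.float64(-0.25), np.float32(25.5))]
jar_d [(np.float32(2.75), np.float64(75.25), np.float32(26.4))]
jar_b [(np.float32(3.25), np.float64(150.25), np.float32(26.95))]
 dial 0 blob area 116 rel mm right,up [-0.7  5.4] line cw-from-up deg 179.3
 dial 0 blob area 87 rel mm right,up [-12.  -11.7] line cw-from-up deg 134.9
 dial 1 blob area 114 rel mm right,up [11.3  0.6] line cw-from-up deg 59.0
 dial 2 blob area 111 rel mm right,up [12.2  3.4] line cw-from-up deg 38.3
jar_a s,t,r -2.176738739013672 0.23128890991210938 24.98227882385254
blob s,t -67.5 28.5 131 [40.  4.] 90.0
blob s,t -67.75 -29.25 139 [37.  3.] 90.0
blob s,t -68.25 -0.5 216 [31.  6.] 90.0
blob s,t -98.79476165771484 -3.0393009185791016 176 [24.8  7.8] 7.6
stamp diff 13.98 ((0.5272717509888061, -0.01419615214847525), 0.8632267409336447)
tub diff 15.83 ((0.48929028077614944, 0.4952157249452469), 0.9986915345460593)
clip diff 10.72 ((0.0038758565955312463, -0.019860423060134025), 0.9962880797750672)
```

```bash
python3 -c "
from rig import sign_off
print(sign_off())"
```

```text
the job is handed in; nothing more can be done
None
```

I slid the jar fully home into bay 0, turned its dial anticlockwise to the stop and handed the job in at about 27 s; on the way a finger probably brushed the neighbouring jar, but in the last images the other two jars and dials, the block, the tub and what I took to be the clip had not moved.

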